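# Slide the circuit-board carrier into its locating notch and shut the catch

### The arm

A 6-joint arm with a two-finger parallel gripper is mounted at the origin on a cart in front of the work surface, level with it; the furniture and walls round the work are solid. World frame = base frame: x ahead of the robot, y to its left, z up, the work surface at z = 0. Lengths are in m, angles in rad, forces in N, time in s.
With the tool pointing down it reaches from about 0.35 to 0.975 m from the base axis. Payload 4.9 kg.
Tool frame: the origin (TCP) lies at the very end of the fingers, on their centre line; the grasp point (between the pads) lies 19 mm behind it; x points along the fingers, y is the direction in which the jaws open and shut, and the axes are right-handed (so a half turn about x gives the same grasp; the last joint's range is limited). The gripper opens to 85 mm and grips with 20 to 120 N. Pads are 22 mm wide; open, the fingers measure 114 mm over their backs; the gripper's body (76 mm by 85 mm) begins 54 mm behind the grasp point. The pads swing forward as they close: fully open they stand 13 mm farther back than shut.
Start: joints at [-1.239, 0.053, 1.613, -0, 1.476, -0.119], TCP at [0.272, -0.563, 0.231] pointing down, gripper open.
Joint ranges: [-3.01, 3.01], [-1.01, 2.22], [0.06, 2.58], [-1.02, 4.17], [0.09, 2.62], [-3.14, 3.14]. Speed limits (rad/s): [2.57, 2.57, 3.14, 3.14, 3.14, 3.14].

### API

Orientations are given as a rotation vector (axis times angle).
In Python, from station import ctrl, get_image, calibration, finish_job, search_frame, cut_out, mark_of gives the robot as it stands. The module is installed in compiled form; this text tells all that it offers.
- The arm moves only by the tool arm_command, never from a script. Its argument "plan" is a list that holds one entry, the list of rows, each a list of 7 numbers: the shift along the tool's x, y, z in m, then the turn, a rotation vector about the tool's x, y, z in degrees, then the finger opening in m, from 0 to 0.0854. A call has 1 to 20 rows; each row shifts and turns the pose as measured when the row begins, along the tool's axes as they then stand; what a row does not reach is not made up. A row lasts 1/12 s, in which the tool goes at most 41.7 mm and 7.16 degrees, less where a joint would pass 70% of its speed; a pose out of reach is approached as far as the arm can. A call with a gripper value outside its range is refused whole. The fingers move at their own pace and stop on an object; "squeeze" is the grip in N (left out, the last holds). Time passes only in rows, so rows that do not move let the fingers close. It gives the time, the measured TCP pose, the force and the opening at its end, in the units of the state.
- ctrl.get_obs(): the state, without advancing time (a new reading comes with each control period).
- get_image(name): name is "scene" or "side" or "wrist"; returns the picture (384x512x3 uint8, red, green, blue); there is no depth.
- calibration(name): a dict with "fx", "fy", "cx", "cy" (pixels), "cam_to_world" (4x4, takes a point from camera to world coordinates); the wrist camera has in their place "hand_eye" (4x4, takes a point from camera to tool coordinates, whose origin is the TCP and whose axes are the tool frame's). Camera axes: x right, y down, z forward; pixel columns grow to the right and rows downward; lengths in m; the calibration is good to about 2 mm. A picture is of the moment at which its call begins: read the wrist's pose just before it. calibration takes no time and is no camera call.
- finish_job(): hands the job in, once; it reports no verdict.
Trained networks look in the newest picture that a camera, given by its name, has taken for a name from the list of things; names that differ only in an ending like _2 or _b are one class to them, and where a whole thing is asked for, a point or a joint stands for the part that bears it (a point fixed in the world has none). Each returns a list of dicts, best first, with "conf" (0 to 1); they miss things now and then, are a little off and sometimes report something else, mostly with a low value. They report only what shows in the picture. A call takes as long as a camera call. They do not tell look-alikes from the thing itself.
- search_frame(camera, thing): "at" ([x, y, z] in m, in the coordinates of the camera as it stood for that picture, good to about 4 mm: the middle of the surface that is visible of it).
- cut_out(camera, thing): "mask" (384x512 bool, what is visible of it).
- mark_of(camera, thing): "at" ([x, y, z] in m, in the coordinates of the camera as it stood for that picture, good to about 4 mm: a listed point, or the origin of a listed thing).
The state is a dict: "t": time; "q": joint angles; "dq": joint speeds; "effort": joint torques, N m; "tool_pos": TCP position; "tool_rot": TCP orientation; "contact_force": force on the tool from outside, world axes, zero at the start; "wrist_torque": the same for the moment, N m; "opening": finger opening in m.
Only numpy, scipy, OpenCV 4.12 (cv2) and the standard library are available. Lean on these libraries where they do the work, as an engineer would, in place of code of your own. Each camera call takes 0.05 s, during which the arm holds its last target. There are 200 camera calls.

### The job

With the fingertips only, gently push the blue circuit-board carrier along its rails until it drops into the locating notches and lies flat in them, then push the red tab of the catch in toward the carrier, all the way home, so that its steel bolt covers the carrier's edge. Grasp and lift nothing, and leave the other things on the table where they are.

Things in the scene. Friction and masses are not known exactly. Their poses are not given: they have to be found in the camera images.
- fixture: Aluminium fixture fixed to the table: base plate 320 mm (its x) by 136 mm (y), 8 mm thick. Origin on the table under its centre; x = the way the carrier is pushed (to the robot's left), y = the side of the catch (toward the robot), z up. Two aluminium side guides, 32.5 mm high above the table, 8 mm thick, 111 mm apart inside, run from x -150 to +150 mm.
- rail_start (a point): Middle of the open starting end of the rails, level with their tops: 150 mm behind the fixture's origin along x, 20 mm above the table. Two black rails, 28 to 52 mm either side of this middle line, run along x for 292 mm; the gap between is open down to the base plate. Each rail has two notches 6 mm deep, 18 mm long, with upright ends.
- seat (a point): Point of the fixture where the carrier's origin lies when seated: 60 mm along the fixture's x from its origin, on the middle line, 14 mm above the table. The carrier drops 6 mm into its notches here by its own weight, all four skids at once, and is then stopped by the notch ends.
- carrier: Loose blue plate, 130 (x) x 108 (y) x 10 mm, 0.4 to 0.8 kg, green circuit board on top, on four steel skids 14 mm long that fit the notches with 2 mm play either way. Origin: centre, level with the skids' undersides; plate 7 to 17 mm above it; x as the fixture's. Origin is 20 mm above the table on the rails, 14 mm seated. Starts 80 to 140 mm short of the seat; sliding takes 1 to 4 N.
- push_tab (a point): Middle of the back face of the carrier's orange finger tab (50 mm wide, 6 mm thick, flush with the plate's back edge, top 30 mm above the carrier's origin); 65 mm behind that origin along x, 23 mm above it. A fingertip behind it with its end 25 to 32 mm above the table clears the rails and pushes plate edge and tab, before and after the drop.
- catch (a joint): Slide of the catch in m: 0 = open, 0.022 = fully home; it moves against the fixture's y, toward the carrier, with about 1.5 N of friction, and stays where it is left. Starts at 0 to 0.004. Its steel bolt, 44 mm wide, underside 33 mm above the table, passes 2 mm over a seated carrier's plate but runs into the edge of one still riding on the rails.
- catch_tab (a point): Middle of the outer face of the catch's upright red finger tab: 36 mm wide (fixture's x), 8 mm thick, 39 to 62 mm above the table. The point is 60 mm along the fixture's x, 49 mm above the table, and at 105.5 mm along its y when the catch is at 0. The grey bracket reaches y 110.5 mm, its steel ways are 41 mm high: a fingertip with its end 44 to 50 mm above the table clears all.
- yellow_cup: yellow ribbed cup, 58x63x85 mm, bystander on the far side of the fixture, origin under its centre
- kapton: roll of amber tape lying flat, 57 mm across, 12 mm high, bystander, origin under its centre
- screwdriver: red-handled screwdriver 196 mm long, 25 mm high, lying on the robot's side of the fixture, bystander, origin under its middle
- robot_car: half-built two-wheeled robot car 97x128x65 mm, bystander on the right, origin under its centre
- solder_spool: blue-flanged spool of solder wire 60x76x40 mm, bystander on the left, origin under its centre
- tape_roll: roll of white tape, 53 mm across, 44 mm high, bystander on the left, origin under its centre
There are look-alikes about, which are no part of the job. Several things have the shape of the carrier; the one meant has the colours described above.

How it is judged:
On the way, in this order (a step that is already met when the one before it is completed fails the run):
1. the carrier has been pushed along and has dropped into its notches, the catch still open (distance between carrier and seat below 0.0045 m and angle between carrier's own z axis and vertical below 0.03 rad and value of joint catch below 0.01 m), for 0.2 s.
2. the catch has been pushed home over the seated carrier (distance between carrier and seat below 0.0045 m and value of joint catch above 0.018 m), for 0.2 s.
At the end, for the whole second after the job is handed in: The carrier's origin is within 4.5 mm of its seat (so dropped into the notches), flat within 0.03 rad and at rest, and the catch is at least 18 mm of its 22 mm home (all of step 2 and angle between carrier's own z axis and vertical below 0.03 rad and linear speed of carrier below 0.01 m/s); the robot touches nothing.
It fails at once if the carrier is lifted more than 10 mm off its rails (z of carrier in the frame of fixture above 0.03 m).
It fails at once if the carrier is tipped more than 0.17 rad (angle between carrier's own z axis and vertical above 0.17 rad).
It fails at once if the fingers press on the carrier with more than 45 N (contact force between the fingers and carrier above 45 N).
It fails at once if another thing on the table is moved more than 20 mm (distance of any of yellow_cup, kapton, screwdriver, robot_car, solder_spool, tape_roll from where it was at the start of the episode above 0.02 m).
It also fails if it takes over 42 s, if anything falls off the work surface, if the arm or the gripper's body presses on something with over 40 N, if the wrist force passes 120 N, or if a joint passes its speed limit or range.

## Working session

There is one attempt and no reset: what is moved stays moved. The work goes in short steps, Python scripts to look and compute and a tool call to move; the robot and the scene stay as the last step left them, time stands still between calls to the robot, and variables do not carry over. Pictures are saved under pics/ and viewed, about 8 in all and at most 12, crops included, and the job is handed in when it is done.

Besides the shell and the picture viewer there is one more tool, called after "Call:" as name(argument=value, ...) on one line, values as JSON. arm_command: Moves the arm, as the interface text tells. Its arguments: {"type":"object","properties":{"plan":{"type":"array","items":{"type":"array","items":{"type":"array","items":{"type":"number"}}}},"squeeze":{"type":"number"}},"required":["plan"]}

```bash
mkdir -p pics; cat > h.py <<'E'
import numpy as np, cv2
from station import *
from scipy.spatial.transform import Rotation as R
def c2w(cam):
    c=calibration(cam)
    if cam!="wrist": return np.array(c["cam_to_world"])
    o=ctrl.get_obs(); T=np.eye(4); T[:3,:3]=R.from_rotvec(o["tool_rot"]).as_matrix(); T[:3,3]=o["tool_pos"]
    return T@np.array(c["hand_eye"])
def W(cam,p): return (c2w(cam)@np.r_[p,1])[:3]
def P(cam,w):
    c=calibration(cam); p=np.linalg.inv(c2w(cam))@np.r_[w,1]
    return np.array([c["fx"]*p[0]/p[2]+c["cx"],c["fy"]*p[1]/p[2]+c["cy"]])
def snap(cam,name):
    im=get_image(cam); cv2.imwrite(f"pics/{name}.png",im[:,:,::-1]); return im
E
python3 - <<'E'
from h import *
o=ctrl.get_obs(); print(o["t"],o["tool_pos"],R.from_rotvec(o["tool_rot"]).as_matrix().round(3))
a=snap("scene","s0"); b=snap("side","d0")
for cam in("scene","side"):
    for t in("fixture","rail_start","seat","carrier","push_tab","catch_tab"):
        for d in mark_of(cam,t)[:3]: print(cam,t,round(d["conf"],2),W(cam,d["at"]).round(4),P(cam,W(cam,d["at"])).round())
E
```

```text
0.0 [ 0.27210301 -0.56196533  0.23007316] [[-0.001  0.436 -0.9  ]
 [ 0.002 -0.9   -0.436]
 [-1.    -0.002 -0.   ]]
scene fixture 0.6 [0.5726 0.066  0.0027] [239. 208.]
scene rail_start 0.58 [ 0.5857 -0.0833  0.0173] [256. 181.]
scene seat 0.86 [0.5663 0.1286 0.0083] [231. 218.]
scene carrier 0.69 [ 0.4976 -0.2539 -0.0029] [295. 171.]
scene carrier 0.68 [ 3.722e-01 -4.152e-01 -3.000e-04] [337. 160.]
scene carrier 0.62 [0.3546 0.238  0.0006] [271. 267.]
scene push_tab 0.98 [ 0.4355 -0.4111  0.0184] [324. 153.]
scene push_tab 0.84 [0.3478 0.1743 0.0229] [283. 249.]
scene push_tab 0.79 [ 0.4814 -0.3148  0.022 ] [305. 160.]
scene catch_tab 0.54 [0.4663 0.1124 0.0544] [259. 216.]
side fixture 0.56 [ 0.5724  0.0703 -0.0049] [246. 212.]
side rail_start 0.74 [ 0.591  -0.0798  0.0196] [258. 193.]
side seat 0.87 [0.5651 0.1314 0.0126] [240. 214.]
side seat 0.64 [ 0.7033  0.1791 -0.0035] [201. 215.]
side carrier 0.72 [0.5808 0.0085 0.0181] [251. 201.]
side carrier 0.68 [ 5.031e-01 -2.526e-01  1.000e-04] [292. 188.]
side carrier 0.66 [ 0.3708 -0.4114  0.0005] [330. 183.]
side push_tab 0.97 [ 0.5872 -0.0458  0.0405] [256. 191.]
side push_tab 0.77 [ 0.4852 -0.3124  0.026 ] [301. 180.]
side push_tab 0.67 [0.3464 0.1766 0.0251] [291. 228.]
side catch_tab 0.61 [0.4622 0.1227 0.0469] [266. 210.]
side catch_tab 0.18 [ 0.5769  0.0736 -0.0047] [244. 212.]
```

```bash
python3 -c "
import cv2,numpy as np
a=cv2.imread('pics/s0.png');b=cv2.imread('pics/d0.png')
f=lambda i:cv2.resize(i[110:300,150:350],(400,380),interpolation=cv2.INTER_CUBIC)
cv2.imwrite('pics/c0.png',np.hstack([f(a),f(b)]))"
```

```text
(no output)
```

View pics/c0.png

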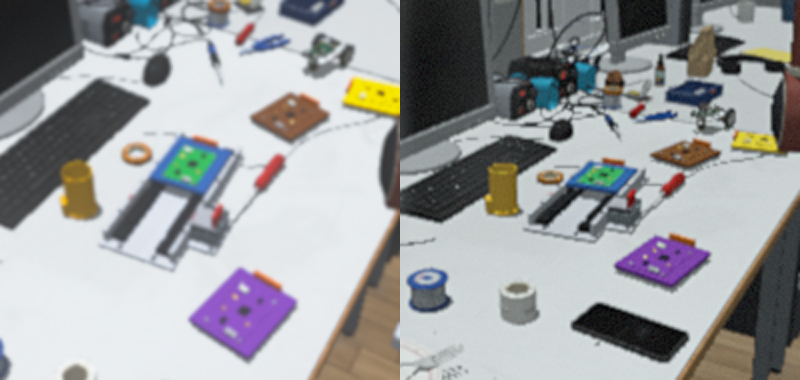

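View pics/s0.png

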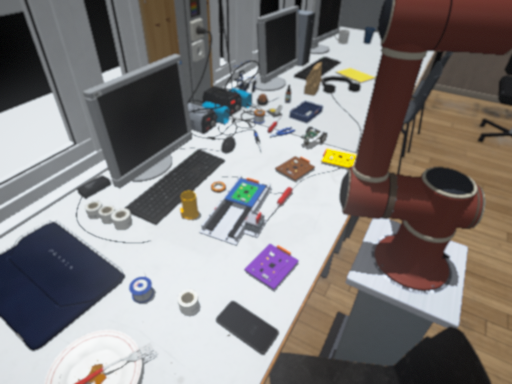

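The blue carrier with the green board sits at the rail start (scene px 245,190), with its orange tab at (252,180). The red catch tab is at (259,216). The purple, brown and yellow plates are look-alikes. I'll move above the area behind the carrier with the fingers closed.

Call:
arm_command(plan=[[[0,-0.0146,-0.029,0,0,0,0],[0,-0.0146,-0.029,0,0,0,0],[0,-0.0146,-0.029,0,0,0,0],[0,-0.0146,-0.029,0,0,0,0],[0,-0.0146,-0.029,0,0,0,0],[0,-0.0146,-0.029,0,0,0,0],[0,-0.0146,-0.029,0,0,0,0],[0,-0.0146,-0.029,0,0,0,0],[0,-0.0146,-0.029,0,0,0,0],[0,-0.0146,-0.029,0,0,0,0],[0,-0.0146,-0.029,0,0,0,0],[0,-0.0146,-0.029,0,0,0,0],[0,-0.0146,-0.029,0,0,0,0],[0,-0.0146,-0.029,0,0,0,0],[0,-0.0146,-0.029,0,0,0,0],[0,0,0,6.7,0,0,0],[0,0,0,6.7,0,0,0],[0,0,0,6.7,0,0,0],[0,0,0,0,0,0,0],[0,0,0,0,0,0,0]]])

```text
t: 2.37
tool_pos: [0.5834, -0.1572, 0.2327]
tool_rot: [2.181, 0.089, -2.17]
contact_force: [-0.5, -0.1, -0.5]
opening: 0.0001
```

```bash
python3 - <<'E'
from h import *
o=ctrl.get_obs(); print(o["t"],o["tool_pos"],R.from_rotvec(o["tool_rot"]).as_matrix().round(3),o["opening"]); print(np.array(calibration("wrist")["hand_eye"]).round(3))
for cam in("wrist","scene","side"):
    snap(cam,cam[0]+"1")
    for t in("fixture","rail_start","seat","carrier","push_tab","catch_tab"):
        for d in mark_of(cam,t)[:2]: print(cam,t,round(d["conf"],2),W(cam,d["at"]).round(4),P(cam,W(cam,d["at"])).round())
E
```

```text
2.3667 [ 0.58337835 -0.1572473   0.2326507 ] [[ 0.005  0.086 -0.996]
 [-0.004 -0.996 -0.086]
 [-1.     0.004 -0.005]] 0.0001012629446246782
[[-0.001 -0.279  0.96  -0.143]
 [ 1.    -0.     0.001  0.001]
 [-0.     0.96   0.279 -0.071]
 [ 0.     0.     0.     1.   ]]
wrist rail_start 0.73 [ 0.5932 -0.079   0.0247] [186. 148.]
wrist carrier 0.63 [ 0.3703 -0.4163  0.0014] [438. 332.]
wrist push_tab 0.91 [ 0.4347 -0.4081  0.0237] [453. 299.]
wrist push_tab 0.83 [ 0.5918 -0.0561  0.0422] [159. 150.]
scene fixture 0.79 [ 5.751e-01  6.480e-02 -1.000e-04] [238. 208.]
scene rail_start 0.84 [ 0.588  -0.0812  0.017 ] [255. 182.]
scene rail_start 0.56 [0.5831 0.0046 0.0214] [245. 193.]
scene seat 0.88 [0.5658 0.1287 0.0088] [231. 218.]
scene seat 0.6 [ 0.5853 -0.056   0.042 ] [253. 180.]
scene carrier 0.97 [ 0.3539  0.2379 -0.0028] [271. 268.]
scene carrier 0.77 [ 0.3711 -0.4163  0.0015] [338. 160.]
scene push_tab 0.89 [ 0.5896 -0.0581  0.0412] [252. 180.]
scene push_tab 0.76 [ 0.4819 -0.3119  0.0257] [305. 159.]
scene catch_tab 0.51 [0.467  0.1127 0.0511] [259. 216.]
side fixture 0.62 [ 0.5732  0.0699 -0.0029] [245. 211.]
side fixture 0.26 [0.7065 0.1818 0.0016] [200. 214.]
side rail_start 0.79 [ 0.5913 -0.0778  0.0198] [258. 193.]
side seat 0.62 [0.5672 0.1299 0.0125] [239. 214.]
side carrier 0.93 [ 0.357   0.2427 -0.0019] [280. 243.]
side carrier 0.72 [ 0.5033 -0.2492  0.0019] [292. 188.]
side push_tab 0.93 [ 0.5873 -0.0501  0.0434] [256. 190.]
side push_tab 0.91 [0.344  0.1757 0.0207] [292. 229.]
side catch_tab 0.64 [0.4611 0.1189 0.0494] [267. 209.]
```

View pics/w1.png

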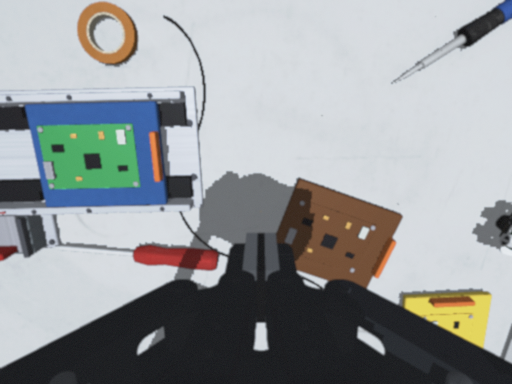

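The wrist view shows the carrier, with its orange tab at (156,156), ahead of the fingers. The fixture is turned about 1.8° relative to the tool. All three cameras agree: fixture x points at 96.7°, origin (0.573,0.070), and the tab's back face is near (0.589,-0.054). Next I'll lower the fingers behind the tab.

Call:
arm_command(plan=[[[0,-0.0208,-0.0052,-1.8,0,0,0],[0,-0.0208,-0.0052,0,0,0,0],[0,-0.0208,-0.0052,0,0,0,0],[0.025,0,0,0,0,0,0],[0.025,0,0,0,0,0,0],[0.025,0,0,0,0,0,0],[0.025,0,0,0,0,0,0],[0.025,0,0,0,0,0,0],[0.025,0,0,0,0,0,0],[0.025,0,0,0,0,0,0],[0.02,0,0,0,0,0,0],[0,0,0,0,0,0,0]]])

```text
t: 4.42
tool_pos: [0.5985, -0.0925, 0.0349]
tool_rot: [2.175, 0.117, -2.14]
contact_force: [-0.8, 1.0, -0.2]
opening: -0.0001
```

```bash
cat >> h.py <<'E'
O=np.array([.573,.070,0]); a=np.deg2rad(96.7); F=np.array([[np.cos(a),-np.sin(a),0],[np.sin(a),np.cos(a),0],[0,0,1]])
def fx(p): return F.T@(np.asarray(p)-O)
def stat():
    o=ctrl.get_obs(); M=R.from_rotvec(o["tool_rot"]).as_matrix()
    print("t",round(o["t"],2),"tcp",o["tool_pos"].round(4),"fix",fx(o["tool_pos"]).round(4),"F",(F.T@o["contact_force"]).round(1)); print("fix axes in tool\n",(M.T@F).round(3))
E
python3 - <<'E'
from h import *
stat()
snap("wrist","w2")
for cam in("wrist","scene","side"):
    if cam!="wrist": snap(cam,cam[0]+"2")
    for t in("push_tab","carrier"):
        for d in mark_of(cam,t)[:3]: print(cam,t,round(d["conf"],2),fx(W(cam,d["at"])).round(4))
E
```

```text
t 4.42 tcp [ 0.5985 -0.0925  0.0349] fix [-0.1643 -0.0064  0.0349] F [ 1.   0.6 -0.2]
fix axes in tool
 [[-0.009 -0.015 -1.   ]
 [-1.     0.001  0.009]
 [ 0.001  1.    -0.015]]
wrist push_tab 0.56 [-0.1289 -0.0048  0.0461]
wrist carrier 0.71 [-0.0651 -0.002   0.0241]
scene push_tab 0.96 [0.1283 0.212  0.0227]
scene push_tab 0.85 [-0.3701  0.1341  0.0212]
scene push_tab 0.78 [-1.301e-01  1.000e-04  4.350e-02]
scene carrier 0.89 [-0.0651  0.0011  0.0211]
scene carrier 0.82 [-0.4571  0.2576  0.0008]
scene carrier 0.8 [ 0.1944  0.1988 -0.0021]
side push_tab 0.96 [-0.1202  0.0017  0.0412]
side push_tab 0.82 [-0.3694  0.1307  0.0237]
side push_tab 0.65 [-0.4572  0.187   0.0233]
side carrier 0.74 [ 0.1965  0.1925 -0.0012]
side carrier 0.68 [-0.0587  0.0004  0.0171]
side carrier 0.66 [-3.130e-01  1.057e-01  1.000e-04]
```

View pics/w2.png

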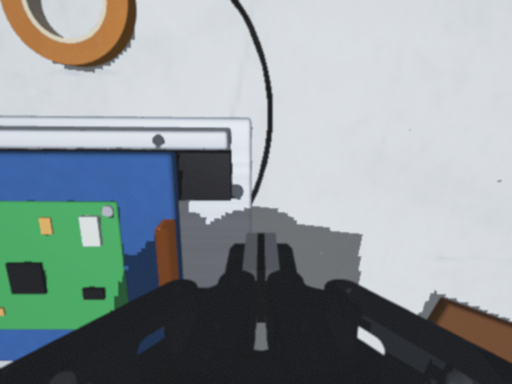

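The fingers are clear behind the tab, whose back edge is at about px 178. They sit 6 mm too high and 6 mm off the middle line. I'll correct both and advance gently.

Call:
arm_command(plan=[[[0.006,0,0.006,0,0,0,0],[0,-0.005,0,0,0,0,0],[0,-0.005,0,0,0,0,0],[0,-0.005,0,0,0,0,0],[0,-0.005,0,0,0,0,0],[0,-0.005,0,0,0,0,0],[0,-0.005,0,0,0,0,0],[0,-0.005,0,0,0,0,0],[0,-0.005,0,0,0,0,0],[0,-0.005,0,0,0,0,0],[0,-0.005,0,0,0,0,0],[0,-0.005,0,0,0,0,0],[0,-0.005,0,0,0,0,0]]])

```text
t: 5.95
tool_pos: [0.5905, -0.0318, 0.0361]
tool_rot: [2.186, 0.106, -2.119]
contact_force: [0.9, -3.3, -1.5]
opening: -0.0001
```

```bash
python3 - <<'E'
from h import *
stat()
for cam in("scene","side"):
    snap(cam,cam[0]+"3")
    for t in("push_tab","carrier"):
        for d in mark_of(cam,t)[:4]:
            p=fx(W(cam,d["at"]))
            if abs(p[1])<.03: print(cam,t,round(d["conf"],2),p.round(4))
E
```

```text
t 5.95 tcp [ 0.5905 -0.0318  0.0361] fix [-0.1031 -0.0055  0.0361] F [-3.3 -0.5 -1.5]
fix axes in tool
 [[-0.02  -0.03  -0.999]
 [-1.     0.001  0.02 ]
 [ 0.     1.    -0.03 ]]
scene push_tab 0.71 [-0.0923 -0.0012  0.0426]
scene carrier 0.91 [-0.0274 -0.0026  0.0267]
side push_tab 0.68 [-0.0824 -0.0035  0.0438]
side carrier 0.87 [-0.0233  0.001   0.0174]
```

The carrier is moving, with about 3 N of push. The tool drifted 7 mm high and tilted slightly, so I'll back off, correct both and go on.

Call:
arm_command(plan=[[[0,0.006,0,0,0,0,0],[0.003,0,0.005,0,-1.7,-1.2,0],[0.005,0,0,0,0,0,0],[0,0,0,0,0,0,0],[0,-0.005,0,0,0,0,0],[0,-0.005,0,0,0,0,0],[0.001,-0.005,0,0,0,0,0],[0.0005,-0.005,0,0,0,0,0],[0.0005,-0.005,0,0,0,0,0],[0.0005,-0.005,0,0,0,0,0],[0.0005,-0.005,0,0,0,0,0],[0.0005,-0.005,0,0,0,0,0],[0.0005,-0.005,0,0,0,0,0],[0.0005,-0.005,0,0,0,0,0],[0.0005,-0.005,0,0,0,0,0],[0.0005,-0.005,0,0,0,0,0]]])

```text
t: 7.58
tool_pos: [0.5812, 0.0144, 0.0271]
tool_rot: [2.153, 0.104, -2.144]
contact_force: [-1.9, -7.5, 2.0]
opening: 0.0003
```

```bash
cat > m.py <<'E'
from h import *
import sys
stat()
for cam in("scene","side"):
    snap(cam,cam[0]+sys.argv[1])
    for t in("push_tab","carrier"):
        for d in mark_of(cam,t)[:4]:
            p=fx(W(cam,d["at"]))
            if abs(p[1])<.03: print(cam,t,round(d["conf"],2),p.round(4))
E
python3 m.py 4
```

```text
t 7.58 tcp [0.5812 0.0144 0.0271] fix [-0.0561 -0.0017  0.0271] F [-7.2  2.7  2. ]
fix axes in tool
 [[-0.023 -0.003 -1.   ]
 [-1.    -0.003  0.023]
 [-0.003  1.    -0.003]]
scene push_tab 0.96 [-0.0448 -0.003   0.044 ]
scene carrier 0.92 [ 0.0173 -0.0045  0.0201]
side push_tab 0.58 [-0.0366 -0.0018  0.0429]
```

Call:
arm_command(plan=[[[0,-0.004,0,0,0,0,0],[0,-0.004,0,0,0,0,0],[0,-0.004,0,0,0,0,0],[0,-0.004,0,0,0,0,0],[0,-0.004,0,0,0,0,0],[0,-0.003,0,0,0,0,0],[0,-0.003,0,0,0,0,0],[0,-0.003,0,0,0,0,0]]])

```text
t: 8.55
tool_pos: [0.5784, 0.0415, 0.0267]
tool_rot: [2.153, 0.097, -2.142]
contact_force: [0.0, -5.8, 1.4]
opening: -0.0002
```

```bash
python3 m.py 5
```

```text
t 8.55 tcp [0.5784 0.0415 0.0267] fix [-0.029  -0.002   0.0267] F [-5.7  0.7  1.4]
fix axes in tool
 [[-0.028 -0.003 -1.   ]
 [-1.    -0.001  0.028]
 [-0.001  1.    -0.003]]
scene push_tab 0.62 [-0.0176  0.0002  0.0414]
scene carrier 0.64 [-0.0045  0.      0.0054]
scene carrier 0.16 [ 0.0565 -0.0025  0.0085]
side push_tab 0.77 [-0.0113 -0.0013  0.0413]
side carrier 0.91 [0.0529 0.0001 0.0186]
```

About 10 mm remain, so I'll use 2 mm steps.

Call:
arm_command(plan=[[[0,-0.002,0,0,0,0,0],[0,-0.002,0,0,0,0,0],[0,-0.002,0,0,0,0,0]]])

```text
t: 9.1
tool_pos: [0.5778, 0.0466, 0.0265]
tool_rot: [2.152, 0.095, -2.141]
contact_force: [-0.0, -4.1, 1.8]
opening: -0.0002
```

Call:
arm_command(plan=[[[0,-0.002,0,0,0,0,0],[0,-0.002,0,0,0,0,0]]])

```text
t: 9.27
tool_pos: [0.5773, 0.0506, 0.0263]
tool_rot: [2.152, 0.094, -2.142]
contact_force: [0.3, -0.5, -0.6]
opening: 0.0
```

Call:
arm_command(plan=[[[0,-0.002,0,0,0,0,0]]])

```text
t: 9.35
tool_pos: [0.5771, 0.0527, 0.0262]
tool_rot: [2.153, 0.094, -2.141]
contact_force: [0.0, -4.4, 2.5]
opening: -0.0002
```

```bash
python3 m.py 6
```

```text
t 9.35 tcp [0.5771 0.0527 0.0262] fix [-0.0176 -0.002   0.0262] F [-4.4  0.5  2.5]
fix axes in tool
 [[-0.03  -0.003 -1.   ]
 [-1.    -0.     0.03 ]
 [-0.     1.    -0.003]]
scene push_tab 0.75 [-0.0068  0.0005  0.0374]
scene carrier 0.65 [ 0.0538 -0.0002  0.0171]
side push_tab 0.69 [ 0.0018 -0.0032  0.0391]
side carrier 0.96 [ 0.0633 -0.0025  0.0115]
```

The force dipped and the tab's height fell from about 41 mm to 38 mm, which suggests it dropped. I'll confirm with one more small push.

Call:
arm_command(plan=[[[0,-0.002,0,0,0,0,0]]])

```text
t: 9.73
tool_pos: [0.5769, 0.0544, 0.0262]
tool_rot: [2.152, 0.094, -2.141]
contact_force: [0.1, -12.1, 2.0]
opening: -0.0002
```

Call:
arm_command(plan=[[[0,-0.001,0,0,0,0,0]]])

```text
t: 9.82
tool_pos: [0.5769, 0.0542, 0.0262]
tool_rot: [2.151, 0.091, -2.139]
contact_force: [-0.1, -8.9, 1.6]
opening: 0.0004
```

```bash
python3 m.py 7
```

```text
t 9.82 tcp [0.5769 0.0542 0.0262] fix [-0.0162 -0.002   0.0262] F [-8.8  1.2  1.6]
fix axes in tool
 [[-0.033 -0.003 -0.999]
 [-0.999 -0.001  0.033]
 [-0.001  1.    -0.003]]
scene push_tab 0.65 [-0.0048 -0.0013  0.0334]
scene carrier 0.84 [ 0.0571 -0.0026  0.0168]
side carrier 0.92 [ 0.0621 -0.0024  0.0139]
```

The push now stops dead at 12 N with no motion, so the carrier is against the notch ends. I'll back off, rise and go round to the catch side.

Call:
arm_command(plan=[[[0,0.01,0,0,0,0,0],[0,0.015,0,0,0,0,0],[-0.03,0,0,0,0,0,0],[-0.03,0,0,0,0,-1.9,0],[-0.03,0,0,0,0,0,0],[-0.03,0,0,0,0,0,0],[0,-0.014,0.024,0,0,0,0],[0,-0.014,0.024,0,0,0,0],[0,-0.014,0.024,0,0,0,0],[0,-0.014,0.024,0,0,0,0],[0,-0.014,0.024,0,0,0,0],[0,-0.014,0.024,0,0,0,0],[0,-0.014,0.024,0,0,0,0],[0,0,0,0,0,0,0]]])

```text
t: 11.28
tool_pos: [0.3894, 0.114, 0.1477]
tool_rot: [2.163, 0.151, -2.186]
contact_force: [-0.1, -1.0, 0.3]
opening: -0.0003
```

```bash
python3 - <<'E'
from h import *
stat()
for cam in("wrist","scene","side"):
    snap(cam,cam[0]+"8")
    for t in("catch_tab","carrier","push_tab"):
        for d in mark_of(cam,t)[:4]:
            p=fx(W(cam,d["at"]))
            if abs(p[1])<.13 and abs(p[0])<.17: print(cam,t,round(d["conf"],2),p.round(4))
a=cv2.imread('pics/w8.png');b=cv2.imread('pics/d8.png')[170:250,190:310]
cv2.imwrite('pics/c8.png',np.hstack([cv2.resize(a,(400,300)),cv2.resize(b,(400,300),interpolation=cv2.INTER_CUBIC)]))
E
```

```text
t 11.28 tcp [0.3894 0.114  0.1477] fix [0.0651 0.1772 0.1477] F [-1.   0.2  0.3]
fix axes in tool
 [[ 0.026  0.009 -1.   ]
 [-1.     0.003 -0.026]
 [ 0.003  1.     0.009]]
wrist catch_tab 0.75 [0.0594 0.0987 0.05  ]
wrist catch_tab 0.42 [-0.0743  0.1236  0.0016]
wrist push_tab 0.71 [0.0599 0.0983 0.0505]
scene catch_tab 0.53 [0.0538 0.1016 0.0531]
scene carrier 0.85 [ 0.0562 -0.0021  0.0162]
scene push_tab 0.92 [-0.0036 -0.0009  0.0364]
side catch_tab 0.5 [0.0645 0.1018 0.0492]
side carrier 0.57 [ 0.0638 -0.0016  0.0127]
side push_tab 0.71 [ 0.0006 -0.0051  0.0388][ WARN:0@8.759] global loadsave.cpp:275 findDecoder imread_('pics/d8.png'): can't open/read file: check file path/integrity
Traceback (most recent call last):
TypeError: 'NoneType' object is not subscriptable
```

```bash
python3 -c "
import cv2,numpy as np
a=cv2.imread('pics/w8.png');b=cv2.imread('pics/s8.png')[170:250,190:310]
cv2.imwrite('pics/c8.png',np.hstack([cv2.resize(a,(400,300)),cv2.resize(b,(400,300),interpolation=cv2.INTER_CUBIC)]))"
```

```text
(no output)
```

View pics/c8.png

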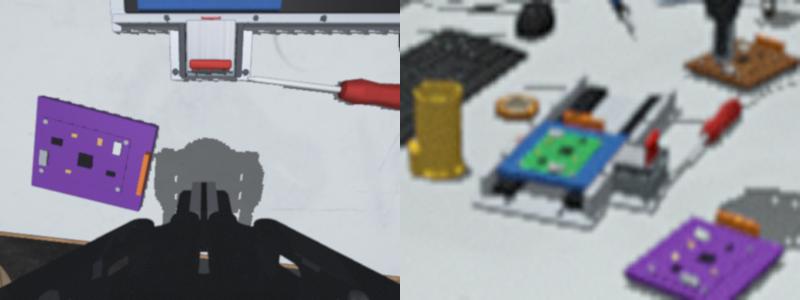

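The crops show the carrier level in its notches and the red tab still out at the open end. The networks put the carrier's z at about 14 mm, and the red tab at fixture y of about 0.1015, x of about 0.060. I'll lower the fingers outside it.

Call:
arm_command(plan=[[[0.02,0.002,-0.01,0,0.5,1.5,0],[0.02,0.002,-0.01,0,0,0,0],[0.02,0.001,-0.01,0,0,0,0],[0.02,0,0,0,0,0,0],[0.02,0,0,0,0,0,0],[0,0,0,0,0,0,0]]])

```text
t: 12.38
tool_pos: [0.4292, 0.1107, 0.0484]
tool_rot: [2.175, 0.116, -2.152]
contact_force: [-1.3, 0.2, -1.2]
opening: 0.0001
```

```bash
python3 -c "
from h import *
stat()"
```

```text
t 12.38 tcp [0.4292 0.1107 0.0484] fix [0.0572 0.1381 0.0484] F [ 0.3  1.3 -1.2]
fix axes in tool
 [[-0.004 -0.01  -1.   ]
 [-1.     0.007  0.004]
 [ 0.007  1.    -0.01 ]]
```

Position is good. I'll push along −fixture y: about 25 mm to reach the tab, then the stroke.

Call:
arm_command(plan=[[[0.001,-0.003,-0.005,0,0,0,0],[0,0,-0.005,0,0,0,0],[0,0,-0.005,0,0,0,0],[0,0,-0.004,0,0,0,0],[0,0,-0.004,0,0,0,0],[0,0,-0.004,0,0,0,0],[0,0,-0.004,0,0,0,0],[0,0,-0.004,0,0,0,0]]])

```text
t: 13.05
tool_pos: [0.468, 0.1184, 0.0517]
tool_rot: [2.176, 0.116, -2.151]
contact_force: [-1.4, -0.6, -1.4]
opening: -0.0001
```

```bash
python3 -c "
from h import *
stat()"
```

```text
t 13.05 tcp [0.468  0.1184 0.0517] fix [0.0604 0.0986 0.0517] F [-0.4  1.5 -1.4]
fix axes in tool
 [[-0.004 -0.012 -1.   ]
 [-1.     0.007  0.004]
 [ 0.007  1.    -0.012]]
```

Call:
arm_command(plan=[[[0.001,0,-0.003,0,0,0,0],[0.001,0,-0.003,0,0,0,0],[0.001,0,-0.002,0,0,0,0]]])

```text
t: 13.3
tool_pos: [0.4726, 0.1189, 0.0493]
tool_rot: [2.159, 0.115, -2.166]
contact_force: [-12.4, -1.0, 9.1]
opening: 0.0
```

Call:
arm_command(plan=[[[0,0,-0.002,0,0,0,0],[0,0,-0.002,0,0,0,0]]])

```text
t: 13.47
tool_pos: [0.4725, 0.119, 0.0491]
tool_rot: [2.143, 0.114, -2.18]
contact_force: [-11.8, -1.5, 9.0]
opening: 0.0001
```

```bash
python3 - <<'E'
from h import *
stat()
snap("scene","a9");snap("side","b9")
for cam in("scene","side"):
    for t in("catch_tab","carrier"):
        for d in mark_of(cam,t)[:4]:
            p=fx(W(cam,d["at"]))
            if abs(p[1])<.13 and abs(p[0])<.17: print(cam,t,round(d["conf"],2),p.round(4))
E
```

```text
t 13.47 tcp [0.4725 0.119  0.0491] fix [0.0604 0.0941 0.0491] F [-0.1 11.9  9. ]
fix axes in tool
 [[-0.004  0.017 -1.   ]
 [-1.     0.006  0.004]
 [ 0.006  1.     0.017]]
scene catch_tab 0.47 [0.0534 0.082  0.0534]
scene carrier 0.88 [ 0.0562 -0.0026  0.0163]
side catch_tab 0.63 [0.0641 0.084  0.0491]
side carrier 0.6 [0.0643 0.0003 0.0137]
```

The catch stopped at 12 N with TCP y = 0.094, where "home" was predicted. Both cameras put the tab at y of about 0.083, against 0.0835 when home. I'll back off, rise and look.

Call:
arm_command(plan=[[[0,0,0.01,0,0,0,0],[0,0,0.02,0,0,0,0],[0,0,0.02,0,0,0,0],[-0.03,0,0,0,0,0,0],[-0.03,0,0.01,0,0,0,0],[-0.03,0,0.01,0,0,0,0],[0,0,0,0,0,0,0],[0,0,0,0,0,0,0]]])

```text
t: 14.43
tool_pos: [0.4034, 0.1115, 0.1436]
tool_rot: [2.15, 0.114, -2.175]
contact_force: [-0.3, 0.1, -0.8]
opening: -0.0001
```

```bash
python3 - <<'E'
from h import *
stat()
snap("wrist","w10");snap("scene","a10");snap("side","b10")
for cam in("wrist","scene","side"):
    for t in("catch_tab","carrier","push_tab"):
        for d in mark_of(cam,t)[:4]:
            p=fx(W(cam,d["at"]))
            if abs(p[1])<.13 and abs(p[0])<.17: print(cam,t,round(d["conf"],2),p.round(4))
a=cv2.imread('pics/w10.png');b=cv2.imread('pics/b10.png')[170:250,190:310]
cv2.imwrite('pics/c10.png',np.hstack([cv2.resize(a,(400,300)),cv2.resize(b,(400,300),interpolation=cv2.INTER_CUBIC)]))
E
```

```text
t 14.43 tcp [0.4034 0.1115 0.1436] fix [0.061  0.1636 0.1436] F [ 0.1  0.3 -0.8]
fix axes in tool
 [[-0.004  0.012 -1.   ]
 [-1.     0.006  0.004]
 [ 0.006  1.     0.012]]
wrist catch_tab 0.76 [0.0609 0.0857 0.0484]
scene catch_tab 0.74 [-0.0051  0.0002  0.0012]
scene catch_tab 0.54 [ 0.0579 -0.0013  0.0082]
scene catch_tab 0.5 [0.0562 0.0788 0.0508]
scene carrier 0.66 [ 0.0553 -0.0011  0.0144]
scene push_tab 0.86 [-0.0069 -0.0012  0.0376]
side catch_tab 0.6 [ 0.0043 -0.002   0.0375]
side catch_tab 0.46 [0.0658 0.0848 0.0446]
side carrier 0.85 [ 0.0624 -0.0035  0.0115]
side push_tab 0.67 [ 0.0036 -0.0058  0.0355]
```

View pics/c10.png

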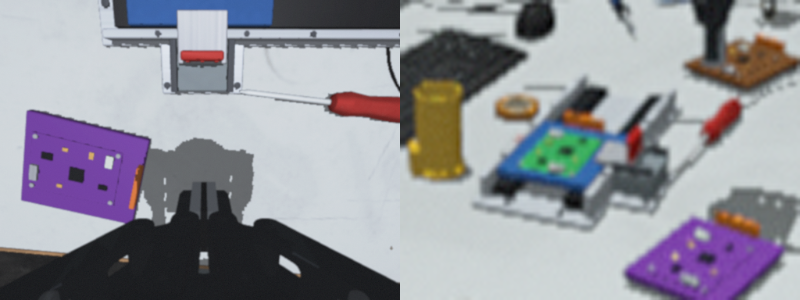

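The wrist view shows the bolt over the blue plate's edge (px 203,20–50) and the red tab at the inner end. The carrier is flat and nothing else has moved.

```bash
python3 -c "
from station import finish_job
print(finish_job())"
```

```text
the job is handed in; nothing more can be done
None
```

I pushed the carrier along its rails with closed fingertips until it dropped into the notches. Then I pushed the red catch tab home, backed the arm clear and handed the job in at about 14.6 s. `finish_job()` reports no verdict, so success rests on the checks below.

- **Carrier:** it met a firm stop at about 12 N. The last camera readings put its origin at fixture x 55–62 mm, y −1 to −4 mm and z 12–14 mm, against a seat at 60, 0 and 14 mm. The spread between cameras is as large as the 4.5 mm tolerance. The drop in the finger tab's height and the firm stop are the better evidence that it is seated.
- **Catch:** it also met a firm stop at about 12 N, with the fingertip within about 1 mm of where I predicted "home". The cameras put the tab at y 79–86 mm, against 83.5 mm when fully home.
- **Last pictures:** the bolt lies over the blue plate's edge. The things in view, including the yellow cup, amber tape roll and screwdriver, had not visibly moved. I did not measure any of the bystanders, and the white tape roll and solder spool were outside the crops I viewed.
- **Deviations:** the tool drifted up to 7 mm high during the first push, and I corrected that mid-run. During the catch push it read a 9 N upward force alongside the 12 N push. I took that to be friction on the tab.

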